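# Set and lock the bench burner

## Robot

A 6-joint arm with a two-finger parallel gripper is mounted at the origin on the work surface. World frame = base frame: x ahead of the robot, y to its left, z up, the work surface at z = 0. Lengths are in m, angles in degrees, forces in N, time in s.
With the tool pointing down it reaches from about 0.375 to 0.75 m from the base axis. Payload 9 kg.
Tool frame: the origin (TCP) lies between the finger pads; the fingertips stand 19 mm ahead of it and the grasp point (between the pads) is the TCP; z points along the fingers, y is the direction in which the jaws open and shut (so a half turn about z gives the same grasp; the last joint's range is limited). The gripper opens to 85 mm and grips with 20 to 120 N. Pads are 22 mm wide; open, the fingers measure 114 mm over their backs; the gripper's body (76 mm by 85 mm) begins 54 mm behind the grasp point. The pads swing forward as they close: fully open they stand 13 mm farther back than shut.
Start: joints at [51.87, 5.964, 5.575, 89.605, 0, 77.527], TCP at [0.26, 0.541, 0.25] pointing down, gripper open.
Joint ranges: [-171.21, 171.21], [-48.23, 106.86], [-62.78, 66.21], [-105.2, 120.99], [-86.42, 89.51], [-180, 180]. Speed limits (degrees/s): [127.2, 127.2, 147.25, 180, 180, 180].

## Interface

Orientations are given as a 3x3 rotation matrix whose columns are the frame's x, y, z axes.
In Python, from workcell import bot, cams gives the robot as it stands. The module is installed in compiled form; this text tells all that it offers.
- The arm moves only by the shell command python3 -m inch 'ROWS' [OPENING]. ROWS is JSON, a list of rows, each an object of numbers: "dx", "dy", "dz": the shift along the tool's x, y, z in mm; "yaw": the turn about the tool's z in degrees. In form: [{"dx": .., "dy": .., "dz": .., "yaw": ..}, ...]. A call has exactly 8 rows; each row is the pose to reach, as a shift and turn from the pose measured when the call began, along the tool's axes at that moment; what a row does not reach only later rows make up. A row lasts 1/12 s, in which the tool goes at most 41.7 mm and 7.16 degrees, less where a joint would pass 70% of its speed; a pose out of reach is approached as far as the arm can. A call with a gripper value outside its range is refused whole. OPENING is the finger opening in mm, from 0 to 85.4, set as the call begins (- or left out, the last holds). The fingers move at their own pace and stop on an object; the grip force is fixed at half the most. Time passes only in rows, so rows that repeat a pose let the fingers close, or fill a call up. It gives the time, the measured TCP pose, the force and the opening at its end, in the units of the state.
- bot.read_state(): the state, without advancing time (a new reading comes with each control period).
- cams.grab_frame(name): name is "scene" or "side" or "wrist"; returns (picture, depth): 420x560x3 uint8, red, green, blue; 420x560 float32, m along the optical axis (not along the pixel's ray), 0 where there is no reading.
- cams.camera_info(name): a dict with "fx", "fy", "cx", "cy" (pixels), "dist_coeffs" ([k1, k2, p1, p2, k3] as OpenCV has them; the pictures are not rectified), "extrinsics" (4x4, takes a point from camera to world coordinates). Camera axes: x right, y up, looking along -z (the intrinsics and any distortion apply to the point x, -y, -z); pixel columns grow to the right and rows downward; lengths in m; the calibration is good to about 2 mm. A picture is of the moment at which its call begins: read the wrist's pose just before it. camera_info takes no time and is no camera call; for the wrist camera it gives the pose at the moment of the call.
- bot.job_done(): hands the job in, once; it reports no verdict.
The state is a dict: "time": time; "qpos": joint angles; "qd": joint speeds; "joint_torque": joint torques, N m; "tool_pos": TCP position; "tool_rot": TCP orientation; "contact_force": force on the tool from outside, world axes, zero at the start; "ft_torque": the same for the moment, N m; "opening": finger opening in m.
Only numpy, scipy, OpenCV 4.12 (cv2) and the standard library are available. Lean on these libraries where they do the work, as an engineer would, in place of code of your own. Each camera call takes 0.05 s, during which the arm holds its last target.

## Task

With the fingertips, push the unlit burner round on its stand until it rests against the red stop pin. Then lock it: turn the brass four-winged thumbscrew clockwise, as seen from its free end, by repeated fingertip strokes on its wings until it is tight and turns no further. Do not grip the burner or the screw or force them hard, and leave the vase, paddle and cork block alone.

Things in the scene. Friction and masses are not known exactly. Their poses are not given: they have to be found in the camera images.
- stand: fixed burner stand; its yaw varies within 0.35 rad. Origin: centre of the underside of its dark base plate (120 mm along x, 200 mm along y, 12 mm thick). Blue clamp block 44 x 44 mm at stand (0, +55 mm), top 90 mm above the bench; the burner's vertical turning axis runs through its centre. Red stop pin, 12 mm across, top at 130 mm, at stand (+45, +40 mm). The screw's shank leaves the block towards -y.
- screw_centre (a point): centre of the brass thumbscrew's head, at stand (0, -20 mm), 70 mm above the bench. Its turning axis is level, along the stand's y. Hub radius 12 mm; four flat radial wings at right angles reach 36 mm from the axis, 7 mm thick, 14 mm wide along the axis; one has a red tip. 46 mm free between wings and blue block. To tighten, push upper wings towards the stand's +x.
- thumbscrew (a joint): turn of the thumbscrew in rad, growing as it is tightened (its top moves to the stand's +x; clockwise seen from its free -y end). At 0 the red-tipped wing points up. Loose (0.03 N m friction, stays where left) up to a hard stop at 5.0, where it is tight. Starts between 0.1 and 1.6. A wing leaning more than 45 degrees back against the push can jam: push one nearer upright.
- nozzle_mid (a point): middle of the copper nozzle, on its axis: 105 mm from the burner's turning axis, 120 mm above the bench; x points out along the nozzle. The nozzle is a level cylinder, 28 mm across, 75 to 135 mm from the turning axis, on a steel pipe 18 mm across. Nothing taller than the base plate lies under it, but for the stop pin.
- burner (a joint): swing of the burner in rad about its vertical axis: 0 when it rests against the stop pin, nozzle along the stand's +x; positive is anticlockwise seen from above, towards the stand's +y. Starts between 0.6 and 1.1. Stays where it is left (0.1 N m friction).
- vase: bystander: loose amber glass vase, 62 mm across, 105 mm tall, origin at the centre of its foot; stands on the stand's -y side. Leave alone.
- paddle: bystander: loose charred wooden paddle lying flat, about 285 x 66 x 16 mm, origin on its underside, 155 mm from the handle's end, x towards the dark blade; lies on the stand's +y side. Leave alone.
- corkblock: bystander: loose cork block 75 x 50 x 35 mm, origin at the centre of its underside; lies beyond the stand (+x). Leave alone.

How it is judged:
By the outcome, as a careful person would: the job done as asked, in the order asked, and still so for the second after the job is handed in, with the robot touching nothing.
It also fails if it takes over 64 s, if anything falls off the work surface, if the arm or the gripper's body presses on something with over 40 N, if the wrist force passes 120 N, or if a joint passes its speed limit or range.

## Working session

There is one attempt and no reset: what is moved stays moved. The work goes in short steps, Python scripts to look and compute and a shell command to move; the robot and the scene stay as the last step left them, time stands still between calls to the robot, and variables do not carry over. Pictures are saved under pics/ and viewed, and the job is handed in when it is done.

```bash
mkdir -p pics; ls; python3 - <<'E'
from workcell import bot,cams
import cv2,numpy as np
s=bot.read_state();print(s['time'],s['tool_pos'],np.round(s['tool_rot'],3).tolist(),s['opening'],s['contact_force'])
for n in ['scene','side','wrist']:
    i=cams.camera_info(n);print(n,{k:np.round(v,4).tolist() for k,v in i.items()})
    p,d=cams.grab_frame(n);cv2.imwrite(f'pics/{n}0.png',p[:,:,::-1]);np.save(f'{n}0_d.npy',d)
E
```

```text
pics
0.0 [0.25958283 0.54060502 0.24952849] [[-0.901, 0.433, -0.001], [0.433, 0.901, -0.001], [0.0, -0.001, -1.0]] 0.08477742004367682 [-0.74196766  0.00919051 -0.01304386]
scene {'fx': 441.3894, 'fy': 441.3894, 'cx': 289.5025, 'cy': 203.8331, 'dist_coeffs': [-0.0135, 0.0, 0.0, 0.0, 0.0], 'extrinsics': [[-0.3838, -0.5721, 0.7248, 1.2689], [0.9234, -0.2436, 0.2967, 0.368], [0.0068, 0.7832, 0.6218, 0.6718], [0.0, 0.0, 0.0, 1.0]]}
side {'fx': 397.687, 'fy': 397.687, 'cx': 280.9277, 'cy': 209.5215, 'dist_coeffs': [0.0337, 0.0, 0.0, 0.0, 0.0], 'extrinsics': [[0.8957, 0.3198, -0.309, 0.3188], [-0.4445, 0.6233, -0.6434, -0.5297], [-0.0132, 0.7136, 0.7004, 0.7435], [0.0, 0.0, 0.0, 1.0]]}
wrist {'fx': 296.0209, 'fy': 296.0209, 'cx': 276.467, 'cy': 206.8938, 'dist_coeffs': [0.0046, 0.0, 0.0, 0.0, 0.0], 'extrinsics': [[0.4345, -0.8634, -0.2564, 0.1942], [0.9007, 0.416, 0.1253, 0.5724], [-0.0015, -0.2854, 0.9584, 0.3734], [0.0, 0.0, 0.0, 1.0]]}
```

View pics/scene0.png

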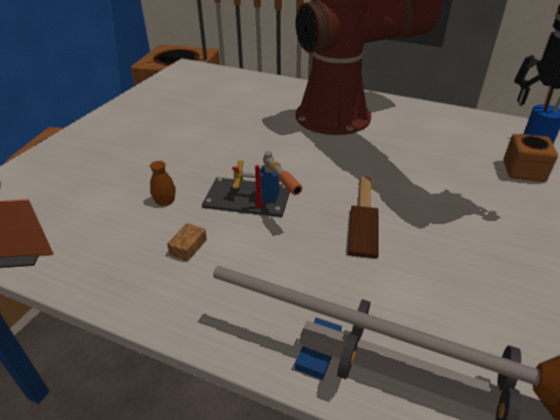

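View pics/side0.png

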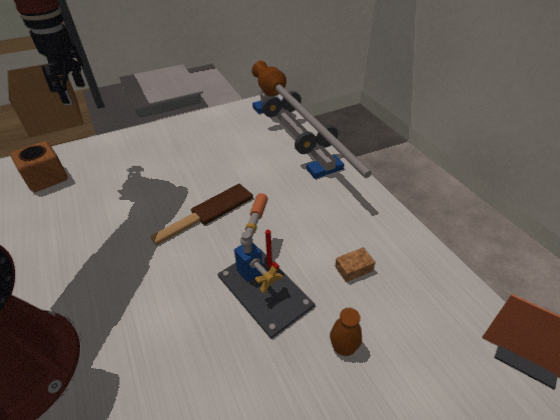

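View pics/wrist0.png

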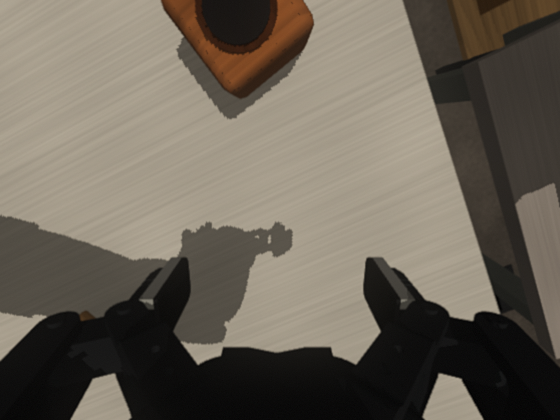

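Scene view: stand at about (247,190), with the copper nozzle at (287,182), the red pin at (259,187), the screw at (238,175), the vase at (162,187) and the cork at (187,241). Side view: plate centre about (266,292), nozzle at (259,210), screw at (268,278) and vase at (347,333). Next I'll measure them.

```bash
cat > h.py <<'E'
import numpy as np,cv2
from workcell import bot,cams
def K(i): return np.array([[i['fx'],0,i['cx']],[0,i['fy'],i['cy']],[0,0,1]])
def rays(i,uv):
    u=cv2.undistortPoints(np.array(uv,float).reshape(-1,1,2),K(i),np.array(i['dist_coeffs'])).reshape(-1,2)
    E=np.array(i['extrinsics']); d=np.c_[u[:,0],-u[:,1],-np.ones(len(u))]
    return E[:3,3],d@E[:3,:3].T
def onplane(i,uv,z):
    o,d=rays(i,uv); return o+d*((z-o[2])/d[:,2])[:,None]
def bydepth(i,uv,dep):
    o,d=rays(i,uv); return o+d*np.asarray(dep)[:,None]
def proj(i,P):
    E=np.array(i['extrinsics']);p=(np.atleast_2d(P)-E[:3,3])@E[:3,:3]
    p=p*[1,-1,-1]; return cv2.projectPoints(p,np.zeros(3),np.zeros(3),K(i),np.array(i['dist_coeffs']))[0].reshape(-1,2)
def crop(img,u0,v0,w,h,s,name):
    cv2.imwrite(name,cv2.resize(img[v0:v0+h,u0:u0+w],None,fx=s,fy=s,interpolation=cv2.INTER_CUBIC))
E
python3 - <<'E'
from h import *
for n,box in [('scene',(190,140,130,90)),('side',(205,180,130,160))]:
    im=cv2.imread(f'pics/{n}0.png');s=6 if n=='scene' else 3.7
    crop(im,*box,s,f'pics/{n}0c.png')
    i=cams.camera_info(n);d=np.load(f'{n}0_d.npy')
    hsv=cv2.cvtColor(im,cv2.COLOR_BGR2HSV)
    m=(((hsv[...,2]<75)&(hsv[...,1]<110))*255).astype(np.uint8)
    b=np.zeros_like(m);u,v,w,h=box;b[v:v+h,u:u+w]=m[v:v+h,u:u+w]
    vv,uu=np.nonzero(b); P=bydepth(i,np.c_[uu,vv],d[vv,uu]); k=(abs(P[:,2]-.012)<.005)&(d[vv,uu]>0)
    Q=onplane(i,np.c_[uu,vv][k],.012)
    r=cv2.minAreaRect((Q[:,:2]*1000).astype(np.float32));print(n,k.sum(),r,cv2.boxPoints(r).tolist())
    # colour things
    for nm,c in [('red',((hsv[...,0]<5)|(hsv[...,0]>174))&(hsv[...,1]>180)),('copper',(hsv[...,0]>5)&(hsv[...,0]<12)&(hsv[...,1]>140)&(hsv[...,2]>100)),('blue',(hsv[...,0]>100)&(hsv[...,0]<125)&(hsv[...,1]>150)),('brass',(hsv[...,0]>16)&(hsv[...,0]<28)&(hsv[...,1]>120))]:
        vv,uu=np.nonzero(c); k=(uu>=u)&(uu<u+w)&(vv>=v)&(vv<v+h)&(d[vv,uu]>0);vv,uu=vv[k],uu[k]
        if len(uu)<3: print(nm,len(uu));continue
        P=bydepth(i,np.c_[uu,vv],d[vv,uu])
        print(nm,len(uu),np.c_[uu,vv].mean(0),np.round(np.median(P,0),4),np.round(P.min(0),3),np.round(P.max(0),3))
E
```

```text
scene 1742 ((509.2386169433594, -55.378326416015625), (120.1100845336914, 197.43186950683594), 12.330255508422852) [[429.48846435546875, 28.235992431640625], [471.6492919921875, -164.64169311523438], [588.98876953125, -138.99264526367188], [546.8279418945312, 53.885040283203125]]
red 185 [256.57297297 186.65945946] [ 0.5428 -0.0081  0.073 ] [ 0.524 -0.078  0.011] [ 0.548 -0.004  0.13 ]
copper 165 [288.76969697 179.64242424] [0.5641 0.0785 0.1321] [ 0.525 -0.069  0.099] [0.583 0.105 0.136]
blue 469 [269.2750533  186.12153518] [0.5104 0.0054 0.0571] [ 0.475 -0.024  0.012] [0.575 0.103 0.122]
brass 189 [243.64550265 173.44444444] [ 0.518  -0.0735  0.0747] [ 0.461 -0.109  0.011] [0.54  0.027 0.133]
side 3126 ((504.441650390625, 40.66093444824219), (424.7650451660156, 162.82952880859375), 87.27226257324219) [[413.0118408203125, -167.60643005371094], [575.6568603515625, -175.35548400878906], [595.8714599609375, 248.9282989501953], [433.2264404296875, 256.6773681640625]]
red 178 [268.80898876 250.14044944] [ 0.5334 -0.0152  0.0849] [ 0.517 -0.082  0.005] [0.585 0.225 0.131]
copper 177 [258.76271186 202.93220339] [0.5538 0.0737 0.1322] [0.529 0.049 0.124] [0.58  0.099 0.136]
blue 557 [246.93895871 262.22082585] [ 0.4775 -0.0224  0.0743] [ 0.464 -0.033  0.011] [0.513 0.01  0.093]
brass 363 [265.09090909 270.69972452] [ 0.5036 -0.0811  0.0807] [ 0.449 -0.091  0.004] [0.549 0.214 0.133]
```

View pics/scene0c.png

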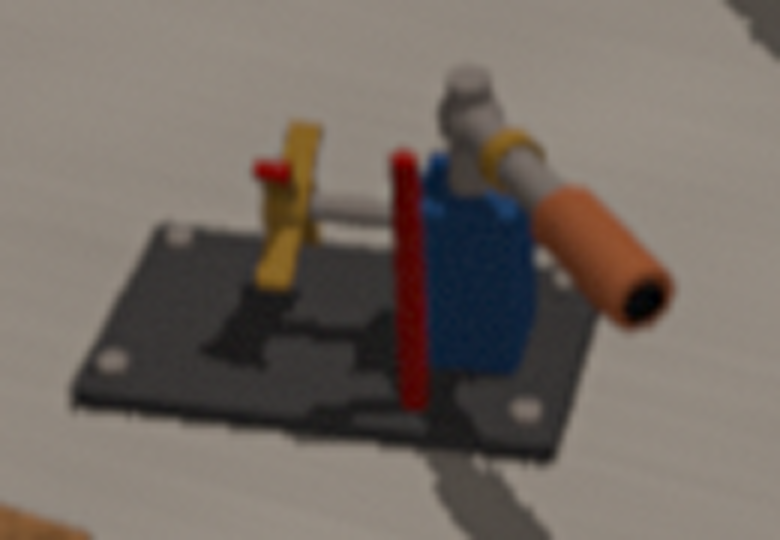

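View pics/side0c.png

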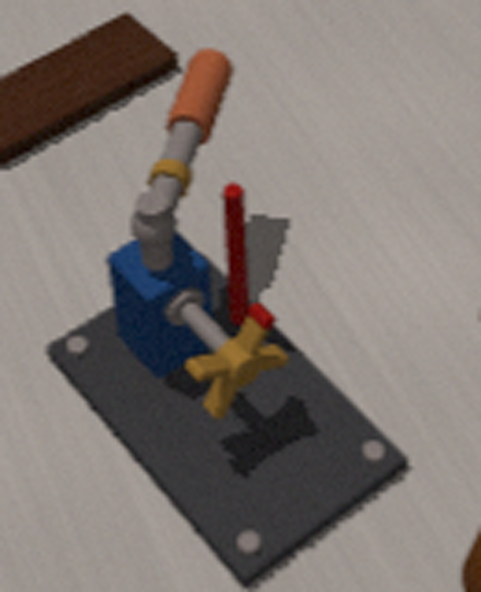

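```bash
cat > scr.py <<'E'
from h import *
def stand2w(S,C,yaw):
    c,s=np.cos(yaw),np.sin(yaw);S=np.atleast_2d(S)
    return np.c_[C[0]+c*S[:,0]-s*S[:,1],C[1]+s*S[:,0]+c*S[:,1],S[:,2]]
def w2stand(P,C,yaw):
    c,s=np.cos(yaw),np.sin(yaw);D=np.atleast_2d(P)-[C[0],C[1],0]
    return np.c_[c*D[:,0]+s*D[:,1],-s*D[:,0]+c*D[:,1],D[:,2]]
def masks(im):
    h=cv2.cvtColor(im,cv2.COLOR_BGR2HSV).astype(int);H,S,V=h[...,0],h[...,1],h[...,2]
    return dict(red=((H<5)|(H>174))&(S>170)&(V>60),copper=(H>=5)&(H<13)&(S>140)&(V>100),brass=(H>15)&(H<29)&(S>110)&(V>60))
def pts(n,im,d,key):
    i=cams.camera_info(n);vv,uu=np.nonzero(masks(im)[key]&(d>0))
    return np.c_[uu,vv],bydepth(i,np.c_[uu,vv],d[vv,uu])
E
python3 - <<'E'
from scr import *
n='side';im=cv2.imread('pics/side0.png');d=np.load('side0_d.npy');i=cams.camera_info(n)
hsv=cv2.cvtColor(im,cv2.COLOR_BGR2HSV)
m=((hsv[...,2]<75)&(hsv[...,1]<110)); b=np.zeros(m.shape,np.uint8); b[255:335,210:320]=m[255:335,210:320]
k,l,st,_=cv2.connectedComponentsWithStats(b); j=1+st[1:,4].argmax(); vv,uu=np.nonzero(l==j)
Q=onplane(i,np.c_[uu,vv],.012);print(cv2.minAreaRect((Q[:,:2]*1000).astype(np.float32)),len(uu))
# plate corners measured in crop (crop origin 205,180 scale 3.7)
cor=np.array([[50,348],[408,464],[246,582]])/3.7+[205,180]
print(onplane(i,cor,.012))
C=(.5085,-.0555);yaw=np.radians(12.33)
for n in ['scene','side']:
    im=cv2.imread(f'pics/{n}0.png');d=np.load(f'{n}0_d.npy')
    for key in ['red','copper','brass']:
        uv,P=pts(n,im,d,key);S=w2stand(P,C,yaw)*1000
        if key=='copper':
            k=(abs(S[:,0])<150)&(S[:,1]>55)&(S[:,1]<200)&(S[:,2]>100)
        else: k=(abs(S[:,0])<48)&(S[:,1]<0)&(S[:,1]>-50)&(S[:,2]>25)
        print(n,key,k.sum(),np.round(np.median(S[k],0)),np.round(S[k].min(0)),np.round(S[k].max(0)),uv[k].mean(0))
        if key=='copper':
            v=S[k][:,:2]-[0,55];print(' ang',np.median(np.arctan2(v[:,1],v[:,0])))
        if key=='red':
            k=(abs(S[:,0]-45)<15)&(abs(S[:,1]-40)<15); print('pin',np.round(S[k].mean(0)),S[k].max(0))
    print(proj(cams.camera_info(n),stand2w([[45,40,130]]*1,(C[0]*1000,C[1]*1000),yaw)/1000))
E
```

```text
((499.607421875, -63.289207458496094), (119.80419921875, 202.46322631835938), 12.48317813873291) 3139
[[ 0.42379705  0.02029882  0.012     ]
 [ 0.57782782 -0.14849024  0.012     ]
 [ 0.46483521 -0.1718562   0.012     ]]
scene red 12 [ 15. -23.  99.] [ 12. -26.  96.] [ 19. -15. 101.] [234.75 168.25]
pin [44. 39. 72.] [ 48.66888179  43.64594231 130.07876776]
scene copper 163 [ 84. 120. 132.] [ 56.  95. 124.] [104. 144. 136.] [289.39877301 179.79141104]
 ang 0.6535866612326591
scene brass 163 [  5. -20.  71.] [-33. -30.  41.] [ 26. -13.  91.] [237.74846626 174.87730061]
[[257.09388673 166.78120981]]
side red 26 [  7. -23. 100.] [  5. -28.  93.] [ 11. -15. 103.] [274.88461538 264.92307692]
pin [34. 34. 78.] [ 40.5305683   40.70181476 130.58150129]
side copper 177 [ 71. 116. 132.] [ 44.  95. 124.] [101. 139. 136.] [258.76271186 202.93220339]
 ang 0.703091240104063
side brass 305 [-14. -26.  79.] [-40. -32.  43.] [ 20. -14.  97.] [267.87868852 278.35081967]
[[270.11795879 228.49307005]]
```

The two fixed cameras disagree by about 8–10 mm, so I'll move over the stand and let the wrist camera decide.

```bash
python3 -m inch '[{"dx":-20,"dy":-18,"dz":0,"yaw":-4},{"dx":-50,"dy":-45,"dz":0,"yaw":-8},{"dx":-80,"dy":-72,"dz":0,"yaw":-13},{"dx":-110,"dy":-99,"dz":0,"yaw":-18},{"dx":-140,"dy":-126,"dz":0,"yaw":-23},{"dx":-170,"dy":-153,"dz":0,"yaw":-28},{"dx":-200,"dy":-180,"dz":0,"yaw":-33},{"dx":-220,"dy":-198,"dz":0,"yaw":-38}]' 0
python3 - <<'E'
from h import *
s=bot.read_state();R=np.array(s['tool_rot']);print(np.round(R,3).tolist(),R.T@(np.array([.505,-.055,.25])-s['tool_pos'])*1000)
E
```

```text
time: 0.82
tool_pos: [0.3728, 0.2642, 0.2497]
tool_rot: [[-0.976, -0.217, -0.0], [-0.217, 0.976, -0.001], [0.001, -0.001, -1.0]]
contact_force: [1.4, 0.8, 0.8]
opening: 0.0002
[[-0.976, -0.217, -0.0], [-0.217, 0.976, -0.001], [0.001, -0.001, -1.0]] [-5.97794389e+01 -3.40290866e+02  1.06966000e-01]
```

```bash
python3 -m inch '[{"dx":-5,"dy":-30},{"dx":-12,"dy":-71},{"dx":-20,"dy":-112},{"dx":-28,"dy":-153},{"dx":-36,"dy":-200},{"dx":-44,"dy":-250},{"dx":-52,"dy":-300},{"dx":-60,"dy":-340}]'
python3 - <<'E'
from h import *
s=bot.read_state();print(s['tool_pos'],s['contact_force'])
i=cams.camera_info('wrist');p,d=cams.grab_frame('wrist');cv2.imwrite('pics/wrist1.png',p[:,:,::-1]);np.save('wrist1_d.npy',d);np.save('wrist1_e.npy',i['extrinsics'])
E
```

```text
[0.37284385 0.26422741 0.24971845] [1.39749721 0.75307389 0.7676029 ]invalid input
```

View pics/wrist1.png

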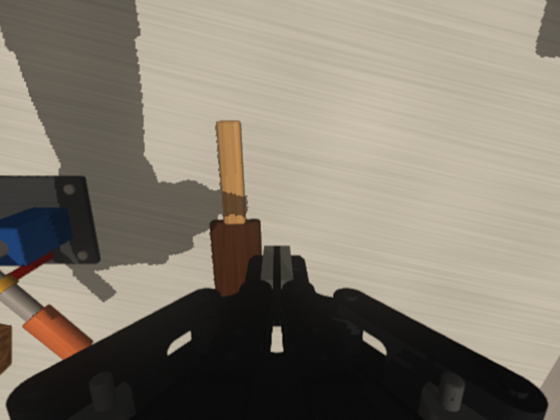

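All four keys are required in every row. The wrist view shows the paddle at about (237,210), the nozzle at (58,333) and the stand's corner at (100,262).

```bash
python3 -m inch '[{"dx":-5,"dy":-30,"dz":0,"yaw":0},{"dx":-12,"dy":-71,"dz":0,"yaw":0},{"dx":-20,"dy":-112,"dz":0,"yaw":0},{"dx":-28,"dy":-153,"dz":0,"yaw":0},{"dx":-36,"dy":-194,"dz":0,"yaw":0},{"dx":-42,"dy":-230,"dz":0,"yaw":0},{"dx":-45,"dy":-250,"dz":0,"yaw":0},{"dx":-45,"dy":-260,"dz":0,"yaw":0}]'
python3 - <<'E'
from h import *
s=bot.read_state();print(s['tool_pos'],s['contact_force'])
i=cams.camera_info('wrist');p,d=cams.grab_frame('wrist');cv2.imwrite('pics/wrist2.png',p[:,:,::-1]);np.save('wrist2_d.npy',d);np.save('wrist2_e.npy',i['extrinsics'])
E
```

```text
time: 1.53
tool_pos: [0.4768, 0.0159, 0.2499]
tool_rot: [[-0.975, -0.22, -0.001], [-0.22, 0.975, -0.003], [0.001, -0.003, -1.0]]
contact_force: [-0.8, 0.8, -0.1]
opening: 0.0002
[0.47683002 0.01585045 0.2498784 ] [-0.75191908  0.76233712 -0.05502338]
```

View pics/wrist2.png

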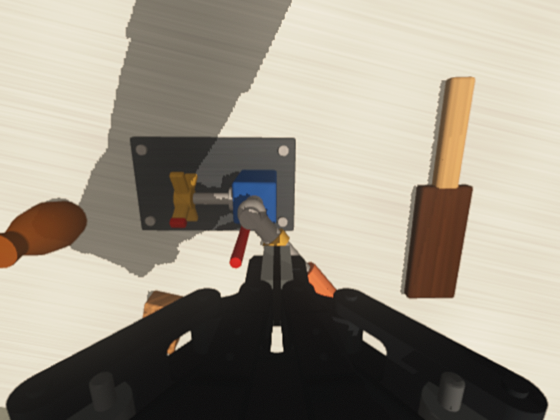

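Wrist view: plate corners near (131,138), (295,138), (295,229) and (142,231). The screw is at (184,195) with its red tip at (178,222), the pin top is at (236,263) and the nozzle at (320,280).

```bash
python3 - <<'E'
from scr import *
i=cams.camera_info('wrist');i['extrinsics']=np.load('wrist2_e.npy');d=np.load('wrist2_d.npy');im=cv2.imread('pics/wrist2.png')
cor=onplane(i,[[131.5,137.5],[295,138.5],[295,229.5],[142.5,231]],.012);print(np.round(cor,4),'center',cor.mean(0), [np.linalg.norm(cor[k]-cor[(k+1)%4]) for k in range(4)])
b=im.max(2)<75; m=np.zeros(b.shape,np.uint8);m[130:238,125:300]=b[130:238,125:300]
k,l,st,_=cv2.connectedComponentsWithStats(m);print(st[1:][st[1:,4]>30])
vv,uu=np.nonzero(l==1+st[1:,4].argmax());Q=onplane(i,np.c_[uu,vv],.012);r=cv2.minAreaRect((Q[:,:2]*1000).astype(np.float32));print(r)
print('bench z check',bydepth(i,[[350,60]],[d[60,350]]),bydepth(i,[[140,180]],[d[180,140]]))
for pt in [(236,263),(178,222),(183,197),(252,208),(255,185)]:print(pt,bydepth(i,[pt],[d[pt[1],pt[0]]]))
print('pintop',onplane(i,[[236,263]],.130))
for n in ['scene','side']:
    j=cams.camera_info(n);D=np.load(n+'0_d.npy');print(n,[bydepth(j,[p],[D[p[1],p[0]]])[0].round(4) for p in [(350,150),(120,240)]])
    print('gripper start proj',proj(j,[[.2596,.5406,.2495]]))
E
```

```text
[[ 0.4647 -0.1647  0.012 ]
 [ 0.4231  0.0257  0.012 ]
 [ 0.5357  0.053   0.012 ]
 [ 0.5815 -0.1409  0.012 ]] center [ 0.50123516 -0.05673041  0.012     ] [np.float64(0.19492470001946072), np.float64(0.11582895729988424), np.float64(0.19927044286909473), np.float64(0.11917599049790369)]
[[ 130  137  111   93 5490]
 [ 194  169   81   25  856]
 [ 237  195   13   25   31]]
((507.7522888183594, -92.35499572753906), (116.95182800292969, 128.4787139892578), 12.684223175048828)
bench z check [[ 0.32448636  0.06740838 -0.00068229]] [[ 0.51406796 -0.15007239  0.01237191]]
(236, 263) [[ 0.53659873 -0.00883186  0.13037311]]
(178, 222) [[ 0.52084892 -0.07293742  0.10198735]]
(183, 197) [[ 0.50151495 -0.07694227  0.08134195]]
(252, 208) [[ 0.48049085 -0.00474328  0.13583493]]
(255, 185) [[ 0.47122472 -0.00747692  0.0896269 ]]
pintop [[ 0.53679892 -0.008846    0.13      ]]
scene [array([1.855e-01, 1.125e-01, 1.000e-04]), array([ 7.513e-01, -2.492e-01, -6.000e-04])]
gripper start proj [[542.7991896  108.51777723]]
side [array([ 1.6102,  1.1333, -0.7598]), array([0.2437, 0.2374, 0.0014])]
gripper start proj [[74.17409311 92.46482437]]
```

```bash
python3 - <<'E'
from scr import *
s=bot.read_state();T=np.array(s['tool_pos']);print(T)
for n in ['scene','side']:
    p,d=cams.grab_frame(n);im=p[:,:,::-1].copy();cv2.imwrite(f'pics/{n}2.png',im);np.save(f'{n}2_d.npy',d)
    q=proj(cams.camera_info(n),[T,T-[0,0,.019]]);print(n,q)
    for a in q: cv2.circle(im,tuple(np.round(a*1).astype(int)),1,(0,255,0),-1)
    u,v=q[1].astype(int);crop(im,u-50,v-50,100,100,6,f'pics/{n}2c.png')
E
```

```text
[0.47667248 0.01579797 0.2498771 ]
scene [[278.25613641 106.06415496]
 [278.33467641 114.15482808]]
side [[230.44752901 189.09627116]
 [231.46758079 196.56538775]]
```

View pics/scene2c.png

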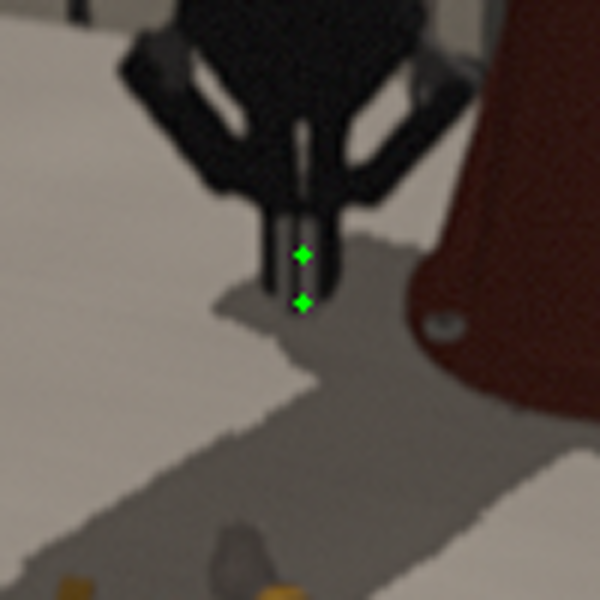

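View pics/side2c.png

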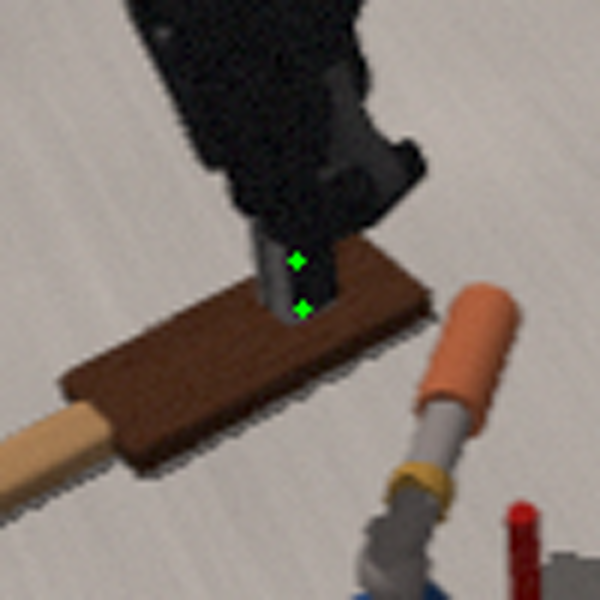

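```bash
python3 - <<'E'
from scr import *
for n in ['scene','side']:
    im=cv2.imread(f'pics/{n}2.png');j=cams.camera_info(n);d=np.load(f'{n}2_d.npy')
    m=masks(im)['red'];vv,uu=np.nonzero(m);b={'scene':(250,266,160,212),'side':(262,275,228,262)}[n]
    k=(uu>b[0])&(uu<b[1])&(vv>b[2])&(vv<b[3]);v,u=vv[k],uu[k]
    top=[u[v<=v.min()+2].mean(),v.min()];print(n,'top',top,'bot',v.max(),'ray z=.13',onplane(j,[top],.13))
    print('proj wrist pin',proj(j,[[.5367,-.0087,.13]]),'scene pin',proj(j,[[.5446,-.0067,.13]]))
o=[];D=[]
for n,t in [('scene',None),('side',None)]:pass
E
```

```text
scene top [np.float64(256.6363636363636), np.int64(165)] bot 207 ray z=.13 [[ 0.53791553 -0.0108506   0.13      ]]
proj wrist pin [[257.74942151 164.93209997]] scene pin [[257.00547522 166.95002467]]
side top [np.float64(267.6363636363636), np.int64(230)] bot 261 ray z=.13 [[ 0.53745748 -0.00833013  0.13      ]]
proj wrist pin [[267.38311614 230.23762262]] scene pin [[270.38730111 228.3496177 ]]
```

```bash
cat >> scr.py <<'E'
C=(.5016,-.0573);yaw=np.radians(12.45)
E
python3 - <<'E'
from scr import *
for n in ['scene','side','wrist']:
    im=cv2.imread(f'pics/{n}2.png');d=np.load(f'{n}2_d.npy')
    for key in ['red','copper','brass']:
        i=cams.camera_info(n)
        if n=='wrist': i['extrinsics']=np.load('wrist2_e.npy')
        vv,uu=np.nonzero(masks(im)[key]&(d>0)); P=bydepth(i,np.c_[uu,vv],d[vv,uu]);S=w2stand(P,C,yaw)*1000
        if key=='copper':
            k=(S[:,0]>20)&(S[:,0]<150)&(S[:,1]>55)&(S[:,1]<200)&(S[:,2]>100)
        else: k=(abs(S[:,0])<48)&(S[:,1]<0)&(S[:,1]>-45)&(S[:,2]>28)
        S=S[k]
        if len(S)<5: print(n,key,len(S));continue
        print(n,key,k.sum(),np.round(np.median(S,0)),np.round(S.min(0)),np.round(S.max(0)))
        if key=='copper':
            v=S[:,:2]-[0,55];print(' ang',np.median(np.arctan2(v[:,1],v[:,0])))
        if key=='red': print(' ang',np.degrees(np.median(np.arctan2(S[:,0],S[:,2]-70))),np.median(np.hypot(S[:,0],S[:,2]-70)))
        if key=='brass':
            r=np.hypot(S[:,0],S[:,2]-70);a=np.degrees(np.arctan2(S[:,0],S[:,2]-70))[r>20];print(np.histogram(a%90,9,(0,90))[0])
E
```

```text
scene red 14 [ 22. -22.  99.] [ 17. -26.  97.] [ 24. -16. 102.]
 ang 36.894182665846785 36.40375783089119
scene copper 167 [ 91. 120. 132.] [ 64.  94. 124.] [112. 144. 136.]
 ang 0.6123925967470447
scene brass 170 [ 12. -20.  72.] [-29. -29.  41.] [ 36. -12.  92.]
[ 0  6 39 18 23  1  0  0  0]
side red 25 [ 14. -23. 101.] [ 12. -29.  96.] [ 17. -15. 103.]
 ang 24.894600055432992 33.870608639202295
side copper 187 [ 80. 116. 132.] [ 51.  95. 123.] [108. 140. 136.]
 ang 0.6500851126231172
side brass 298 [ -7. -25.  79.] [-33. -32.  42.] [ 27. -13.  97.]
[ 0  9 35 59 37  0  0  0  0]
wrist red 123 [ 16. -20. 101.] [ 13. -28.  98.] [ 21. -14. 104.]
 ang 26.907950096704106 35.493745920171946
wrist copper 467 [ 64. 116. 130.] [ 50. 105. 115.] [ 79. 133. 135.]
 ang 0.7740797471142111
wrist brass 1037 [ -7. -19.  82.] [-31. -30.  42.] [ 30. -12.  96.]
[  0   1 171 236 118   0   0   0   0]
```

Yaw is about 12.45°, the screw about 0.52 rad, the burner about 0.65 rad, and all three views agree on the pin top. Next I'll move to the burner's +y side and lower the fingertips to nozzle height.

```bash
python3 -m inch '[{"dx":-25,"dy":22,"dz":0,"yaw":0},{"dx":-52,"dy":47,"dz":0,"yaw":0},{"dx":-80,"dy":72,"dz":0,"yaw":0},{"dx":-100,"dy":92,"dz":5,"yaw":0},{"dx":-108,"dy":99,"dz":30,"yaw":0},{"dx":-108,"dy":99,"dz":65,"yaw":0},{"dx":-108,"dy":99,"dz":100,"yaw":0},{"dx":-108,"dy":99,"dz":118,"yaw":0}]'
cat > st.py <<'E'
from scr import *
s=bot.read_state();T=np.array(s['tool_pos']);S=w2stand(T,C,yaw)[0]*1000
f=np.array(s['contact_force']);c,q=np.cos(yaw),np.sin(yaw)
print('t',round(s['time'],2),'stand TCP',S.round(1),'tip z',(S[2]-19).round(1),'F stand',np.round([c*f[0]+q*f[1],-q*f[0]+c*f[1],f[2]],1),'yaw',np.degrees(np.arctan2(-s['tool_rot'][0][1],s['tool_rot'][1][1])).round(2))
E
python3 st.py
python3 - <<'E'
from h import *
p,d=cams.grab_frame('side');crop(p[:,:,::-1],180,140,160,140,5,'pics/side3.png')
p,d=cams.grab_frame('scene');crop(p[:,:,::-1],200,80,160,140,5,'pics/scene3.png')
E
```

```text
time: 2.35
tool_pos: [0.5563, 0.1413, 0.1276]
tool_rot: [[-0.974, -0.225, -0.005], [-0.225, 0.974, -0.002], [0.006, -0.001, -1.0]]
contact_force: [-0.1, -0.1, 0.0]
opening: 0.0003
t 2.35 stand TCP [ 96.2 182.1 127.6] tip z 108.6 F stand [-0.1 -0.   0. ] yaw 13.02
```

View pics/side3.png

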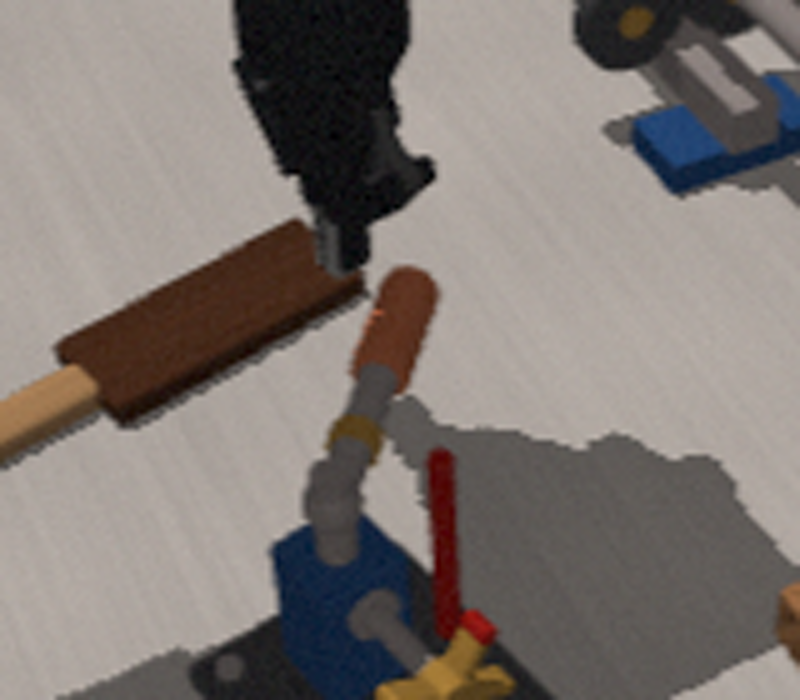

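View pics/scene3.png

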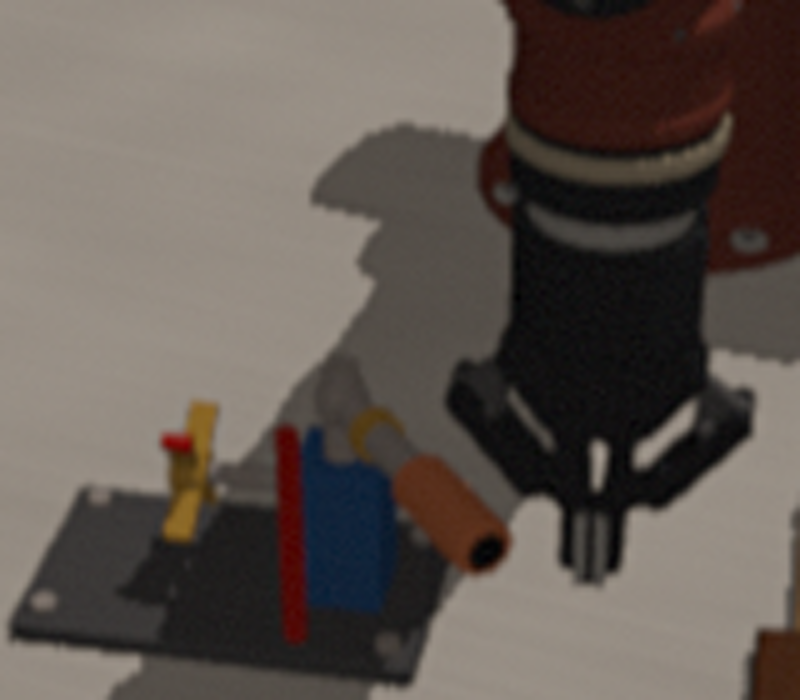

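```bash
python3 -m inch '[{"dx":-3,"dy":-8,"dz":0,"yaw":0},{"dx":-4,"dy":-17,"dz":0,"yaw":0},{"dx":-4,"dy":-26,"dz":0,"yaw":0},{"dx":-4,"dy":-35,"dz":0,"yaw":0},{"dx":-4,"dy":-44,"dz":0,"yaw":0},{"dx":-4,"dy":-53,"dz":0,"yaw":0},{"dx":-4,"dy":-62,"dz":0,"yaw":0},{"dx":-4,"dy":-70,"dz":0,"yaw":0}]'; python3 st.py
```

```text
time: 3.12
tool_pos: [0.5756, 0.0721, 0.1281]
tool_rot: [[-0.975, -0.224, -0.007], [-0.224, 0.975, -0.002], [0.008, -0.001, -1.0]]
contact_force: [0.5, 1.9, 0.1]
opening: 0.0002
t 3.12 stand TCP [100.1 110.4 128.1] tip z 109.1 F stand [0.9 1.8 0.1] yaw 12.94
```

```bash
python3 -m inch '[{"dx":0,"dy":-3,"dz":0,"yaw":0},{"dx":0,"dy":-6,"dz":0,"yaw":0},{"dx":0,"dy":-9,"dz":0,"yaw":0},{"dx":0,"dy":-12,"dz":0,"yaw":0},{"dx":0,"dy":-14,"dz":0,"yaw":0},{"dx":0,"dy":-16,"dz":0,"yaw":0},{"dx":0,"dy":-18,"dz":0,"yaw":0},{"dx":0,"dy":-19,"dz":0,"yaw":0}]'; python3 st.py;python3 - <<'E'
from h import *
p,d=cams.grab_frame('scene');crop(p[:,:,::-1],200,80,160,140,5,'pics/scene4.png')
p,d=cams.grab_frame('side');crop(p[:,:,::-1],180,140,160,140,5,'pics/side4.png')
E
```

```text
time: 3.78
tool_pos: [0.5799, 0.0535, 0.1281]
tool_rot: [[-0.975, -0.224, -0.007], [-0.224, 0.975, -0.002], [0.008, -0.001, -1.0]]
contact_force: [0.7, 1.5, 0.2]
opening: -0.0002
t 3.78 stand TCP [100.3  91.3 128.1] tip z 109.1 F stand [1.  1.4 0.2] yaw 12.95
```

View pics/scene4.png

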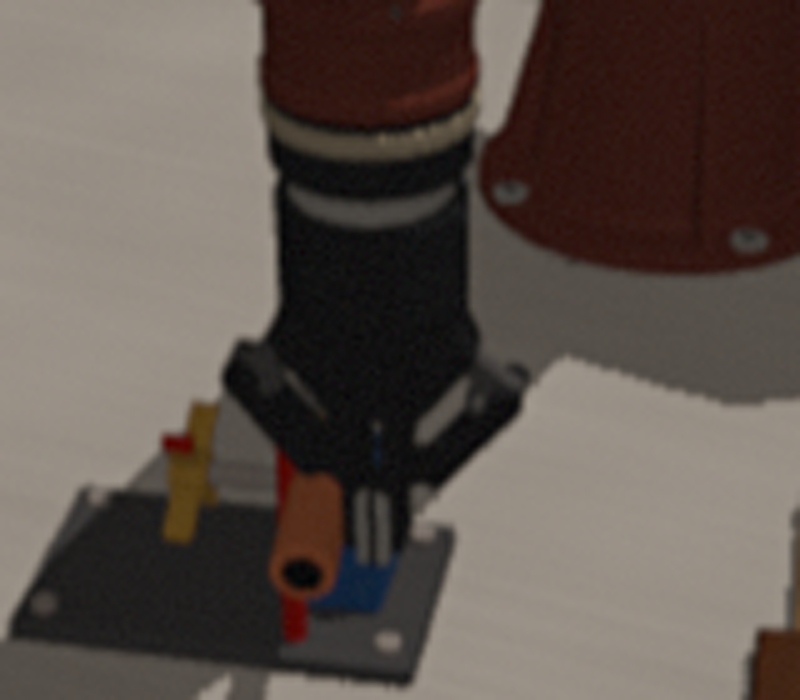

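View pics/side4.png

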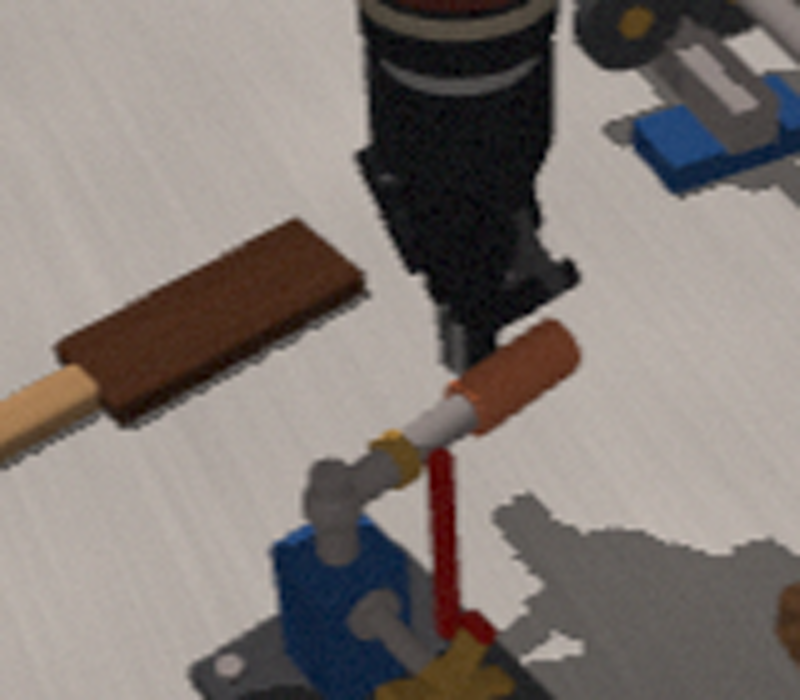

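The nozzle at (430,370 in the crop) is nearly at the pin (440,455). I'll creep from here.

```bash
python3 -m inch '[{"dx":0,"dy":-1,"dz":0,"yaw":0},{"dx":0,"dy":-1.5,"dz":0,"yaw":0},{"dx":0,"dy":-2,"dz":0,"yaw":0},{"dx":0,"dy":-2.5,"dz":0,"yaw":0},{"dx":0,"dy":-3,"dz":0,"yaw":0},{"dx":0,"dy":-3.5,"dz":0,"yaw":0},{"dx":0,"dy":-4,"dz":0,"yaw":0},{"dx":0,"dy":-4,"dz":0,"yaw":0}]'; python3 st.py
```

```text
time: 4.55
tool_pos: [0.5808, 0.0494, 0.1281]
tool_rot: [[-0.975, -0.224, -0.007], [-0.224, 0.975, -0.003], [0.008, -0.001, -1.0]]
contact_force: [0.4, 0.6, -0.6]
opening: 0.0001
t 4.55 stand TCP [100.3  87.2 128.1] tip z 109.1 F stand [ 0.5  0.5 -0.6] yaw 12.93
```

```bash
python3 -m inch '[{"dx":0,"dy":-0.5,"dz":0,"yaw":0},{"dx":0,"dy":-1,"dz":0,"yaw":0},{"dx":0,"dy":-1.3,"dz":0,"yaw":0},{"dx":0,"dy":-1.6,"dz":0,"yaw":0},{"dx":0,"dy":-2,"dz":0,"yaw":0},{"dx":0,"dy":-2,"dz":0,"yaw":0},{"dx":0,"dy":-2,"dz":0,"yaw":0},{"dx":0,"dy":-2,"dz":0,"yaw":0}]'; python3 st.py
```

```text
time: 5.22
tool_pos: [0.5812, 0.0474, 0.1281]
tool_rot: [[-0.975, -0.224, -0.008], [-0.224, 0.975, -0.003], [0.008, -0.001, -1.0]]
contact_force: [0.5, 1.1, 0.4]
opening: 0.0001
t 5.22 stand TCP [100.3  85.1 128.1] tip z 109.1 F stand [0.7 0.9 0.4] yaw 12.93
```

```bash
python3 -m inch '[{"dx":0,"dy":-0.5,"dz":0,"yaw":0},{"dx":0,"dy":-1,"dz":0,"yaw":0},{"dx":0,"dy":-1.3,"dz":0,"yaw":0},{"dx":0,"dy":-1.6,"dz":0,"yaw":0},{"dx":0,"dy":-2,"dz":0,"yaw":0},{"dx":0,"dy":-2,"dz":0,"yaw":0},{"dx":0,"dy":-2,"dz":0,"yaw":0},{"dx":0,"dy":-2,"dz":0,"yaw":0}]'; python3 st.py
python3 -m inch '[{"dx":0,"dy":-0.3,"dz":0,"yaw":0},{"dx":0,"dy":-0.6,"dz":0,"yaw":0},{"dx":0,"dy":-0.9,"dz":0,"yaw":0},{"dx":0,"dy":-1.2,"dz":0,"yaw":0},{"dx":0,"dy":-1.5,"dz":0,"yaw":0},{"dx":0,"dy":-1.5,"dz":0,"yaw":0},{"dx":0,"dy":-1.5,"dz":0,"yaw":0},{"dx":0,"dy":-1.5,"dz":0,"yaw":0}]'; python3 st.py
```

```text
time: 5.88
tool_pos: [0.5816, 0.0454, 0.1281]
tool_rot: [[-0.975, -0.224, -0.008], [-0.224, 0.975, -0.003], [0.008, -0.001, -1.0]]
contact_force: [0.2, 0.8, 0.9]
opening: -0.0002
t 5.88 stand TCP [100.3  83.  128.1] tip z 109.1 F stand [0.3 0.7 0.9] yaw 12.92
time: 6.55
tool_pos: [0.5819, 0.0439, 0.1281]
tool_rot: [[-0.975, -0.224, -0.008], [-0.224, 0.975, -0.003], [0.008, -0.001, -1.0]]
contact_force: [1.3, 0.6, 0.4]
opening: -0.0002
t 6.55 stand TCP [100.2  81.5 128.1] tip z 109.1 F stand [1.4 0.4 0.4] yaw 12.92
```

```bash
python3 -m inch '[{"dx":0,"dy":-0.3,"dz":0,"yaw":0},{"dx":0,"dy":-0.6,"dz":0,"yaw":0},{"dx":0,"dy":-0.9,"dz":0,"yaw":0},{"dx":0,"dy":-1.2,"dz":0,"yaw":0},{"dx":0,"dy":-1.5,"dz":0,"yaw":0},{"dx":0,"dy":-1.5,"dz":0,"yaw":0},{"dx":0,"dy":-1.5,"dz":0,"yaw":0},{"dx":0,"dy":-1.5,"dz":0,"yaw":0}]'; python3 st.py
python3 - <<'E'
from h import *
p,d=cams.grab_frame('side');crop(p[:,:,::-1],230,190,80,60,10,'pics/side5.png')
E
```

```text
time: 7.22
tool_pos: [0.582, 0.0434, 0.1281]
tool_rot: [[-0.974, -0.224, -0.008], [-0.224, 0.975, -0.001], [0.008, 0.001, -1.0]]
contact_force: [-0.6, 7.2, 1.3]
opening: 0.0002
t 7.22 stand TCP [100.3  81.  128.1] tip z 109.1 F stand [0.9 7.1 1.3] yaw 12.96
```

View pics/side5.png

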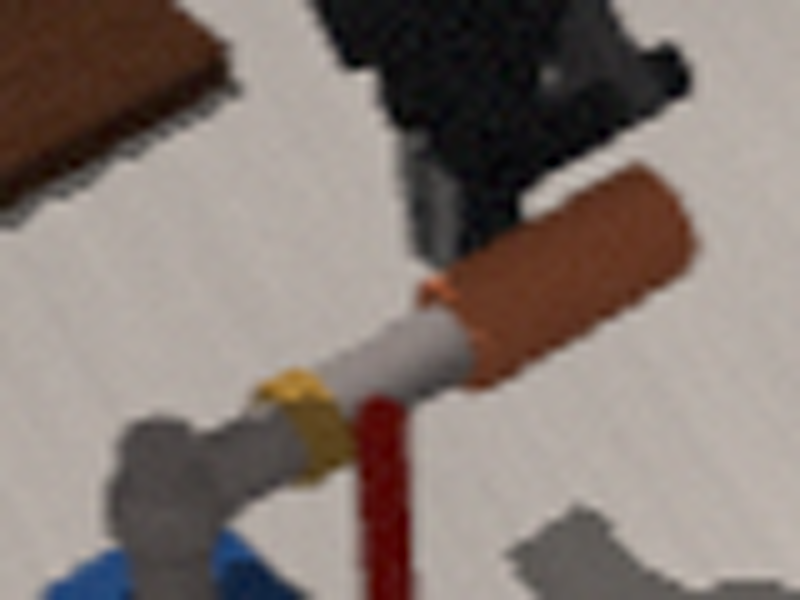

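TCP stopped 0.5 mm short with 7 N, and the picture shows the pipe against the pin top at (380,405), so the burner is at its stop. I'll back off and rise.

```bash
python3 -m inch '[{"dx":0,"dy":2,"dz":0,"yaw":0},{"dx":0,"dy":6,"dz":0,"yaw":0},{"dx":0,"dy":14,"dz":0,"yaw":0},{"dx":0,"dy":16,"dz":-25,"yaw":0},{"dx":0,"dy":16,"dz":-60,"yaw":0},{"dx":0,"dy":16,"dz":-85,"yaw":0.5},{"dx":0,"dy":16,"dz":-100,"yaw":0.5},{"dx":0,"dy":16,"dz":-100,"yaw":0.5}]'; python3 st.py
```

```text
time: 7.93
tool_pos: [0.5807, 0.0593, 0.2324]
tool_rot: [[-0.976, -0.216, -0.002], [-0.216, 0.976, -0.002], [0.003, -0.002, -1.0]]
contact_force: [0.2, -0.2, 0.9]
opening: -0.0
t 7.93 stand TCP [102.4  96.8 232.4] tip z 213.4 F stand [ 0.1 -0.2  0.9] yaw 12.47
```

```bash
python3 -m inch '[{"dx":15,"dy":-17,"dz":0,"yaw":0},{"dx":40,"dy":-43,"dz":0,"yaw":0},{"dx":65,"dy":-71,"dz":0,"yaw":0},{"dx":90,"dy":-98,"dz":0,"yaw":0},{"dx":104,"dy":-115,"dz":0,"yaw":0},{"dx":109,"dy":-120,"dz":0,"yaw":0},{"dx":109,"dy":-120,"dz":0,"yaw":0},{"dx":109,"dy":-120,"dz":0,"yaw":0}]'; python3 st.py
cat > look.py <<'E'
import sys
from scr import *
k=sys.argv[1]
for n in ['side','scene']:
    p,d=cams.grab_frame(n);im=p[:,:,::-1].copy()
    b=dict(side=(215,180,110,110),scene=(200,110,110,110))[n]
    crop(im,*b,5.4,f'pics/{n}{k}.png')
    i=cams.camera_info(n)
    for key in ['red','copper','brass']:
        vv,uu=np.nonzero(masks(im)[key]&(d>0));S=w2stand(bydepth(i,np.c_[uu,vv],d[vv,uu]),C,yaw)*1000
        if key=='copper':
            q=(S[:,0]>50)&(S[:,0]<150)&(S[:,1]>20)&(S[:,1]<150)&(S[:,2]>100);S=S[q]
            if len(S)>8: v=S[:,:2]-[0,55];print(n,'burner',np.median(np.arctan2(v[:,1],v[:,0])).round(3))
        else:
            r=np.hypot(S[:,0],S[:,2]-70);q=(r<48)&(S[:,1]<2)&(S[:,1]>-45)&(S[:,2]>28);S=S[q];r=r[q];a=np.degrees(np.arctan2(S[:,0],S[:,2]-70))
            if key=='red' and len(S)>3: print(n,'red tip',len(S),np.median(a).round(1))
            if key=='brass' and len(S)>3: a=a[r>20];z=np.exp(4j*np.radians(a)).mean();print(n,'brass mod90',(np.degrees(np.angle(z))/4%90).round(1),abs(z).round(2))
E
python3 look.py 6
```

```text
time: 8.6
tool_pos: [0.5002, -0.081, 0.2324]
tool_rot: [[-0.977, -0.215, -0.002], [-0.215, 0.977, -0.002], [0.003, -0.001, -1.0]]
contact_force: [0.4, 0.8, 0.2]
opening: -0.0002
t 8.6 stand TCP [ -6.4 -22.8 232.4] tip z 213.4 F stand [0.6 0.7 0.2] yaw 12.44
side red tip 26 25.3
side burner -0.107
side brass mod90 35.2 0.86
scene red tip 14 37.7
scene burner 0.02
scene brass mod90 32.2 0.83
```

View pics/side6.png

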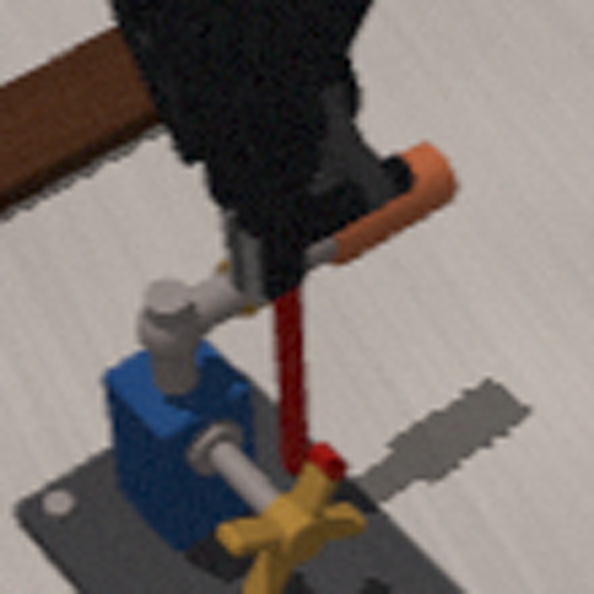

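View pics/scene6.png

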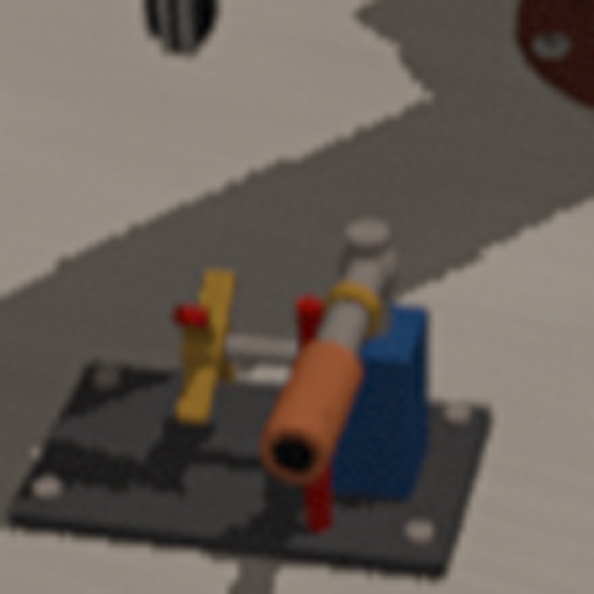

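The burner rests at the pin (scene crop: nozzle at (315,410), pin behind it). The red wing leans about 31° to +x. I'll descend between the wings for stroke 1.

```bash
python3 -m inch '[{"dx":0,"dy":0,"dz":20,"yaw":0},{"dx":0,"dy":0,"dz":50,"yaw":0},{"dx":0,"dy":0,"dz":75,"yaw":0},{"dx":0,"dy":0,"dz":95,"yaw":0},{"dx":0,"dy":0,"dz":107,"yaw":0},{"dx":0,"dy":0,"dz":115,"yaw":0},{"dx":0,"dy":0,"dz":120,"yaw":0},{"dx":0,"dy":0,"dz":123,"yaw":0}]'; python3 st.py; python3 look.py 7
```

```text
time: 9.37
tool_pos: [0.5007, -0.0803, 0.1097]
tool_rot: [[-0.976, -0.218, -0.002], [-0.218, 0.976, -0.002], [0.002, -0.002, -1.0]]
contact_force: [-0.3, -0.3, 0.6]
opening: -0.0
t 9.37 stand TCP [ -5.9 -22.3 109.7] tip z 90.7 F stand [-0.3 -0.2  0.6] yaw 12.57
side burner -0.088
side brass mod90 36.9 0.9
scene red tip 17 36.9
scene burner 0.023
scene brass mod90 28.5 0.83
```

View pics/side7.png

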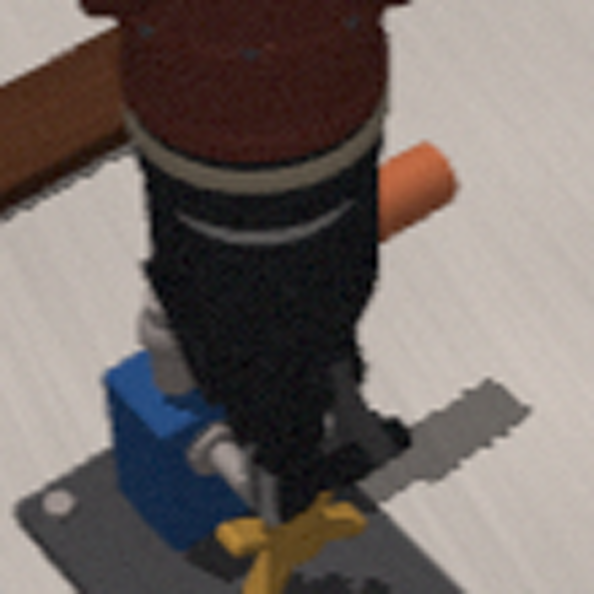

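View pics/scene7.png

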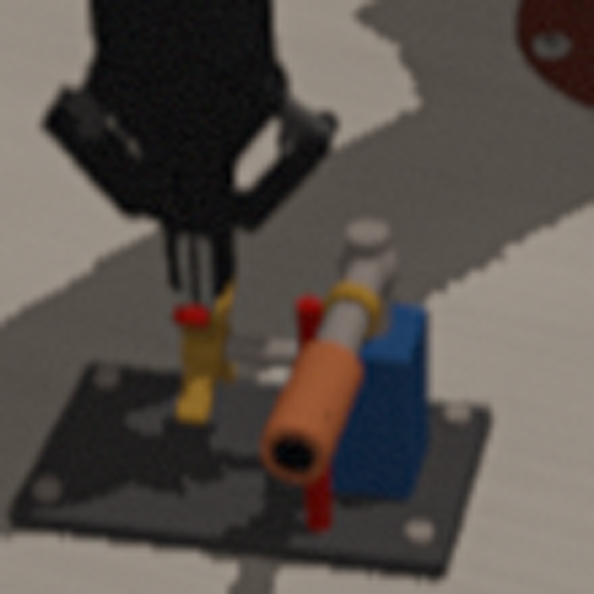

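The finger sits between the wings without contact. Stroke 1.

```bash
python3 -m inch '[{"dx":-3,"dy":0,"dz":0,"yaw":0},{"dx":-6,"dy":0,"dz":0,"yaw":0},{"dx":-9,"dy":0,"dz":0,"yaw":0},{"dx":-12,"dy":0,"dz":0,"yaw":0},{"dx":-15,"dy":0,"dz":1.5,"yaw":0},{"dx":-17,"dy":0,"dz":3,"yaw":0},{"dx":-19,"dy":0,"dz":5,"yaw":0},{"dx":-20,"dy":0,"dz":5,"yaw":0}]'; python3 st.py; python3 look.py 8
```

```text
time: 10.13
tool_pos: [0.5202, -0.0761, 0.1045]
tool_rot: [[-0.976, -0.217, -0.002], [-0.217, 0.976, -0.002], [0.003, -0.001, -1.0]]
contact_force: [-1.2, 0.1, 1.5]
opening: 0.0003
t 10.13 stand TCP [ 14.1 -22.4 104.5] tip z 85.5 F stand [-1.1  0.4  1.5] yaw 12.55
side burner -0.093
side brass mod90 66.9 0.9
scene red tip 14 63.2
scene burner 0.02
scene brass mod90 56.0 0.93
```

View pics/side8.png

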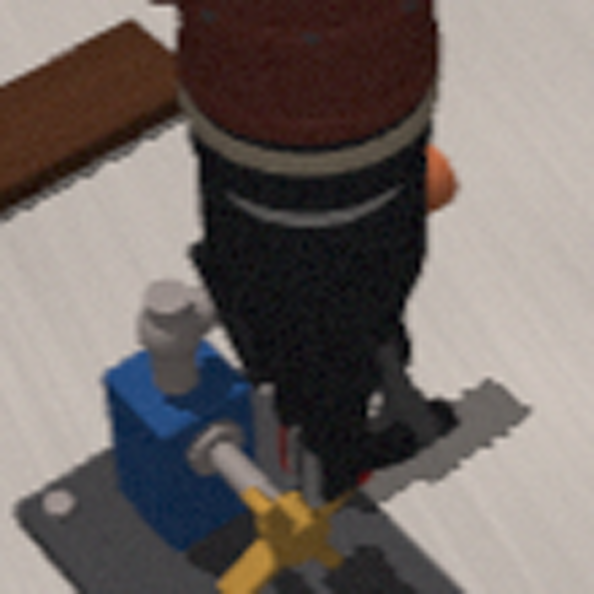

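View pics/scene8.png

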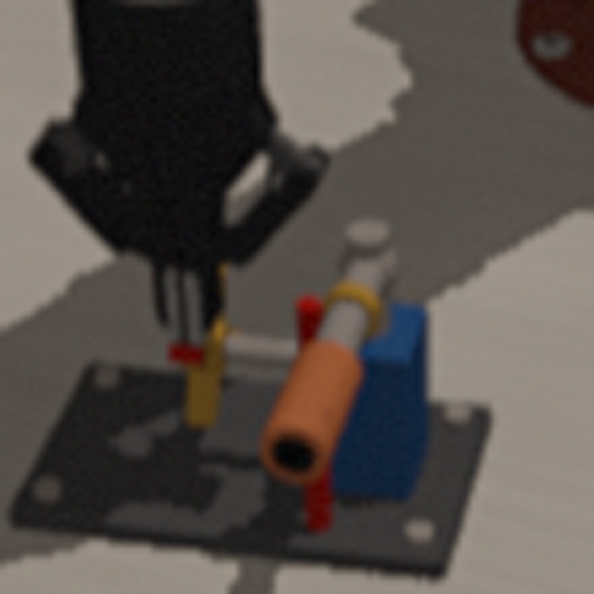

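The red wing is now at about 62°. Lift, return, and come down behind the next wing (about -28°).

```bash
python3 -m inch '[{"dx":0,"dy":0,"dz":-25,"yaw":0},{"dx":5,"dy":0,"dz":-45,"yaw":0},{"dx":32,"dy":0,"dz":-48,"yaw":0},{"dx":50,"dy":0,"dz":-48,"yaw":0},{"dx":55,"dy":0,"dz":-45,"yaw":0},{"dx":55,"dy":0,"dz":-30,"yaw":0},{"dx":55,"dy":0,"dz":-12,"yaw":0},{"dx":55,"dy":0,"dz":-5,"yaw":0}]'; python3 st.py; python3 look.py 9
```

```text
time: 10.9
tool_pos: [0.4659, -0.0876, 0.1078]
tool_rot: [[-0.976, -0.217, -0.003], [-0.217, 0.976, -0.001], [0.003, -0.0, -1.0]]
contact_force: [-0.0, 1.0, -0.1]
opening: 0.0
t 10.9 stand TCP [-41.4 -21.9 107.8] tip z 88.8 F stand [ 0.2  0.9 -0.1] yaw 12.54
side red tip 15 55.4
side burner -0.085
side brass mod90 65.3 0.82
scene red tip 14 63.3
scene burner 0.023
scene brass mod90 62.7 0.82
```

View pics/side9.png

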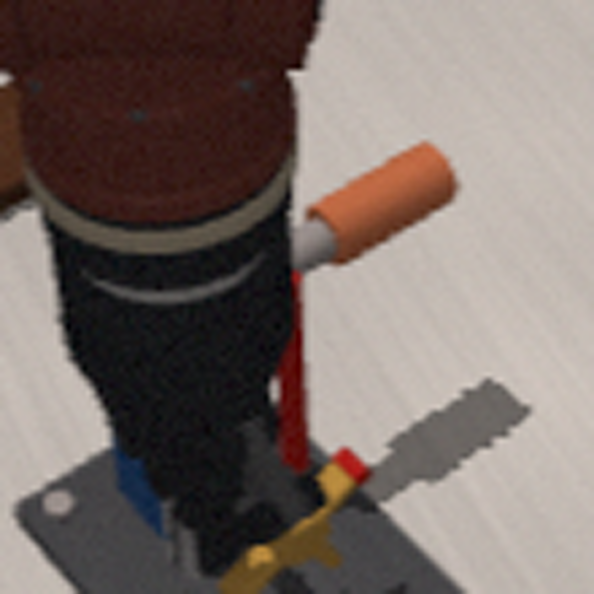

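Stroke 2.

```bash
python3 -m inch '[{"dx":-6,"dy":0,"dz":-2,"yaw":0},{"dx":-14,"dy":0,"dz":-2,"yaw":0},{"dx":-22,"dy":0,"dz":-2,"yaw":0},{"dx":-30,"dy":0,"dz":-2,"yaw":0},{"dx":-38,"dy":0,"dz":-2,"yaw":0},{"dx":-46,"dy":0,"dz":-2,"yaw":0},{"dx":-52,"dy":0,"dz":1,"yaw":0},{"dx":-56,"dy":0,"dz":3,"yaw":0}]'; python3 st.py; python3 look.py 10
```

```text
time: 11.67
tool_pos: [0.5212, -0.075, 0.1048]
tool_rot: [[-0.976, -0.218, -0.004], [-0.218, 0.976, -0.0], [0.004, 0.001, -1.0]]
contact_force: [0.1, -0.9, 1.0]
opening: -0.0003
t 11.67 stand TCP [ 15.3 -21.6 104.8] tip z 85.8 F stand [-0.1 -0.9  1. ] yaw 12.58
side burner -0.091
side brass mod90 67.5 0.9
scene red tip 12 144.9
scene burner 0.022
scene brass mod90 58.2 0.88
```

View pics/side10.png

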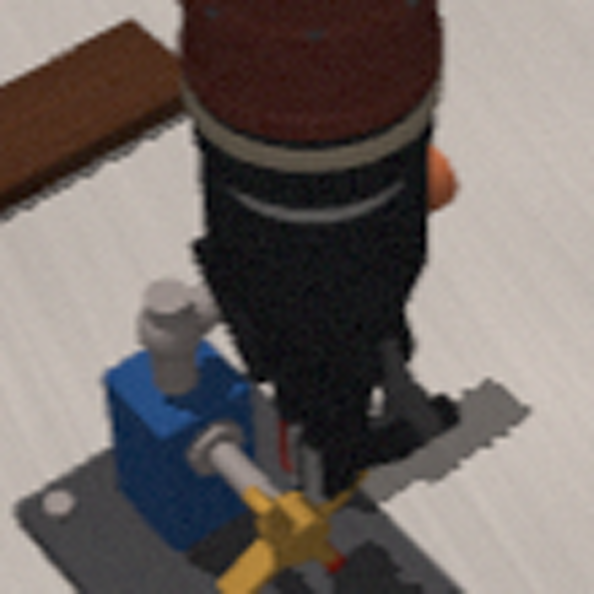

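View pics/scene10.png

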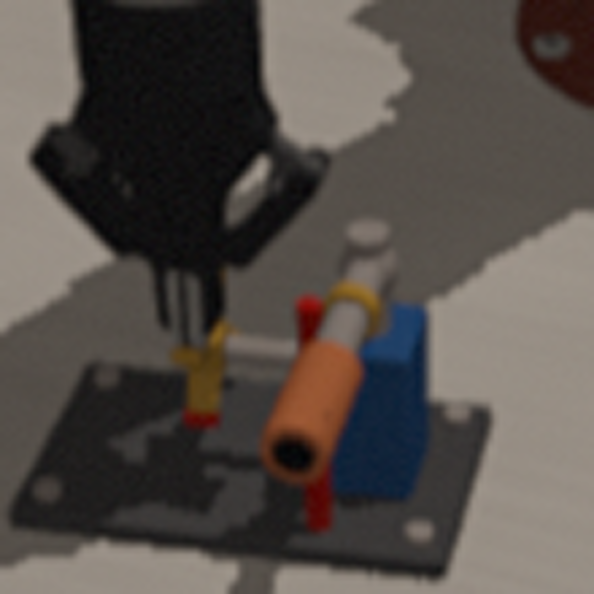

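The red tip is now at about 150°, pointing down on the +x side. Return and stroke 3.

```bash
python3 -m inch '[{"dx":0,"dy":0,"dz":-25,"yaw":0},{"dx":5,"dy":0,"dz":-45,"yaw":0},{"dx":32,"dy":0,"dz":-48,"yaw":0},{"dx":50,"dy":0,"dz":-48,"yaw":0},{"dx":56,"dy":0,"dz":-45,"yaw":0},{"dx":56,"dy":0,"dz":-30,"yaw":0},{"dx":56,"dy":0,"dz":-12,"yaw":0},{"dx":56,"dy":0,"dz":-5,"yaw":0}]'; python3 st.py
python3 -m inch '[{"dx":-6,"dy":0,"dz":-2,"yaw":0},{"dx":-14,"dy":0,"dz":-2,"yaw":0},{"dx":-22,"dy":0,"dz":-2,"yaw":0},{"dx":-30,"dy":0,"dz":-2,"yaw":0},{"dx":-38,"dy":0,"dz":-2,"yaw":0},{"dx":-46,"dy":0,"dz":-2,"yaw":0},{"dx":-52,"dy":0,"dz":1,"yaw":0},{"dx":-56,"dy":0,"dz":3,"yaw":0}]'; python3 st.py; python3 look.py 11
```

```text
time: 12.43
tool_pos: [0.4654, -0.0868, 0.1075]
tool_rot: [[-0.976, -0.217, -0.006], [-0.217, 0.976, 0.001], [0.006, 0.002, -1.0]]
contact_force: [-0.9, 0.7, 0.4]
opening: -0.0001
t 12.43 stand TCP [-41.7 -21.  107.5] tip z 88.5 F stand [-0.7  0.8  0.4] yaw 12.55
time: 13.1
tool_pos: [0.5209, -0.0744, 0.1039]
tool_rot: [[-0.976, -0.218, -0.006], [-0.218, 0.976, 0.001], [0.006, 0.002, -1.0]]
contact_force: [-1.5, -0.4, 0.5]
opening: -0.0002
t 13.1 stand TCP [ 15.2 -20.9 103.9] tip z 84.9 F stand [-1.6 -0.   0.5] yaw 12.58
side red tip 21 -107.9
side burner -0.097
side brass mod90 67.4 0.88
scene burner 0.021
scene brass mod90 60.4 0.91
```

View pics/side11.png

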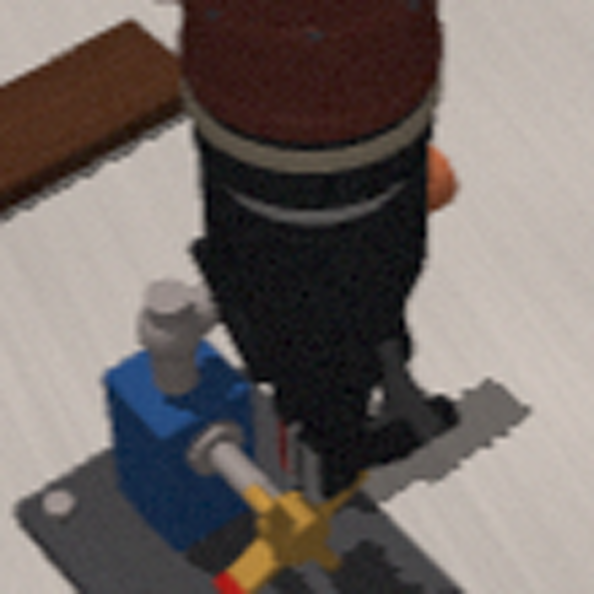

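View pics/scene11.png

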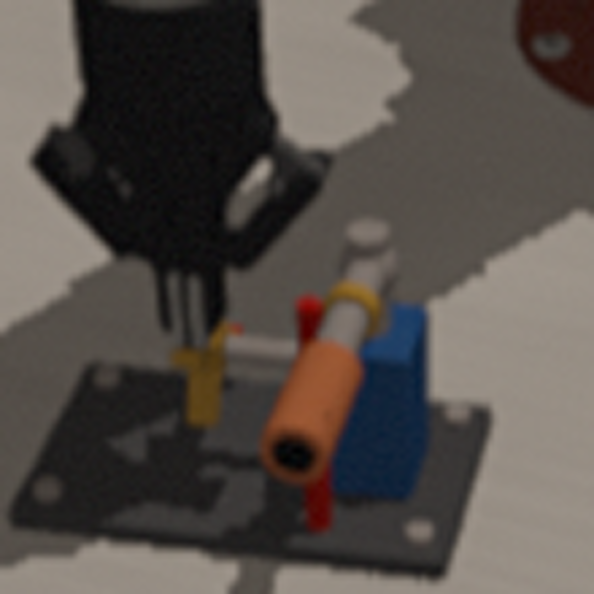

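The red tip is now at about 243°, so about 43° is left. Return, then a last stroke with a careful end.

```bash
python3 -m inch '[{"dx":0,"dy":0,"dz":-25,"yaw":0},{"dx":5,"dy":0,"dz":-45,"yaw":0},{"dx":32,"dy":-1,"dz":-48,"yaw":0},{"dx":50,"dy":-2,"dz":-48,"yaw":0},{"dx":55,"dy":-2,"dz":-45,"yaw":0},{"dx":55,"dy":-2,"dz":-30,"yaw":0},{"dx":55,"dy":-2,"dz":-14,"yaw":0},{"dx":55,"dy":-2,"dz":-8,"yaw":0}]'; python3 st.py; python3 look.py 12
python3 -m inch '[{"dx":-4,"dy":0,"dz":0,"yaw":0},{"dx":-8,"dy":0,"dz":0,"yaw":0},{"dx":-12,"dy":0,"dz":0,"yaw":0},{"dx":-16,"dy":0,"dz":0,"yaw":0},{"dx":-19,"dy":0,"dz":0,"yaw":0},{"dx":-22,"dy":0,"dz":0,"yaw":0},{"dx":-24,"dy":0,"dz":0,"yaw":0},{"dx":-25,"dy":0,"dz":0,"yaw":0}]'; python3 st.py; python3 look.py 13
```

```text
time: 13.87
tool_pos: [0.4665, -0.0879, 0.1099]
tool_rot: [[-0.976, -0.217, -0.008], [-0.217, 0.976, 0.003], [0.007, 0.004, -1.0]]
contact_force: [-0.7, -0.6, -0.4]
opening: -0.0
t 13.87 stand TCP [-40.9 -22.3 109.9] tip z 90.9 F stand [-0.8 -0.4 -0.4] yaw 12.56
side red tip 20 -106.3
side burner -0.088
side brass mod90 64.6 0.81
scene burner 0.024
scene brass mod90 65.5 0.85
time: 14.63
tool_pos: [0.4912, -0.0823, 0.1104]
tool_rot: [[-0.976, -0.218, -0.009], [-0.218, 0.976, 0.003], [0.008, 0.005, -1.0]]
contact_force: [-1.0, -0.7, 0.2]
opening: 0.0002
t 14.63 stand TCP [-15.6 -22.1 110.4] tip z 91.4 F stand [-1.2 -0.5  0.2] yaw 12.59
side red tip 27 -85.5
side burner -0.088
side brass mod90 1.9 0.87
scene red tip 4 -84.8
scene burner 0.019
scene brass mod90 87.6 0.86
```

View pics/side13.png

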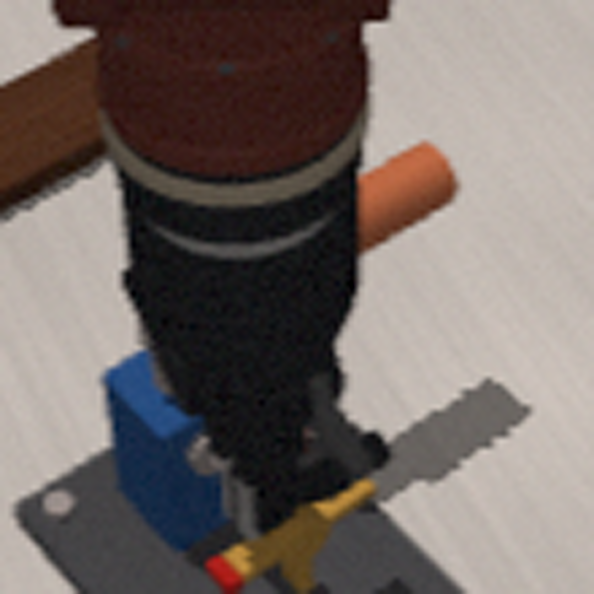

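The red tip is at about 272°, with about 14° left. Creeping.

```bash
python3 -m inch '[{"dx":-0.5,"dy":0,"dz":0,"yaw":0},{"dx":-1,"dy":0,"dz":0,"yaw":0},{"dx":-1.5,"dy":0,"dz":0,"yaw":0},{"dx":-2,"dy":0,"dz":0,"yaw":0},{"dx":-2.5,"dy":0,"dz":0,"yaw":0},{"dx":-3,"dy":0,"dz":0,"yaw":0},{"dx":-3,"dy":0,"dz":0,"yaw":0},{"dx":-3,"dy":0,"dz":0,"yaw":0}]'; python3 st.py; python3 -m inch '[{"dx":-0.3,"dy":0,"dz":0,"yaw":0},{"dx":-0.6,"dy":0,"dz":0,"yaw":0},{"dx":-0.9,"dy":0,"dz":0,"yaw":0},{"dx":-1.2,"dy":0,"dz":0,"yaw":0},{"dx":-1.5,"dy":0,"dz":0,"yaw":0},{"dx":-1.5,"dy":0,"dz":0,"yaw":0},{"dx":-1.5,"dy":0,"dz":0,"yaw":0},{"dx":-1.5,"dy":0,"dz":0,"yaw":0}]'; python3 st.py
```

```text
time: 15.4
tool_pos: [0.494, -0.0816, 0.1103]
tool_rot: [[-0.976, -0.218, -0.008], [-0.218, 0.976, 0.003], [0.008, 0.005, -1.0]]
contact_force: [-1.6, -0.1, 0.7]
opening: -0.0001
t 15.4 stand TCP [-12.6 -22.1 110.3] tip z 91.3 F stand [-1.5  0.2  0.7] yaw 12.59
time: 16.07
tool_pos: [0.4956, -0.0813, 0.1104]
tool_rot: [[-0.976, -0.218, -0.008], [-0.218, 0.976, 0.003], [0.007, 0.005, -1.0]]
contact_force: [-0.7, -0.3, 1.1]
opening: 0.0003
t 16.07 stand TCP [-11.1 -22.1 110.4] tip z 91.4 F stand [-0.7 -0.1  1.1] yaw 12.59
```

```bash
python3 -m inch '[{"dx":-0.3,"dy":0,"dz":0,"yaw":0},{"dx":-0.6,"dy":0,"dz":0,"yaw":0},{"dx":-0.9,"dy":0,"dz":0,"yaw":0},{"dx":-1.2,"dy":0,"dz":0,"yaw":0},{"dx":-1.5,"dy":0,"dz":0,"yaw":0},{"dx":-1.5,"dy":0,"dz":0,"yaw":0},{"dx":-1.5,"dy":0,"dz":0,"yaw":0},{"dx":-1.5,"dy":0,"dz":0,"yaw":0}]'; python3 st.py
```

```text
time: 16.73
tool_pos: [0.4971, -0.0809, 0.1103]
tool_rot: [[-0.976, -0.218, -0.008], [-0.218, 0.976, 0.003], [0.007, 0.005, -1.0]]
contact_force: [-0.8, -0.2, 0.5]
opening: -0.0001
t 16.73 stand TCP [ -9.5 -22.1 110.3] tip z 91.3 F stand [-0.8 -0.1  0.5] yaw 12.59
```

```bash
python3 look.py 14
```

```text
side red tip 30 -73.5
side burner -0.09
side brass mod90 14.8 0.86
scene burner 0.022
scene brass mod90 10.3 0.85
```

```bash
python3 -m inch '[{"dx":-0.3,"dy":0,"dz":0,"yaw":0},{"dx":-0.6,"dy":0,"dz":0,"yaw":0},{"dx":-0.9,"dy":0,"dz":0,"yaw":0},{"dx":-1.2,"dy":0,"dz":0,"yaw":0},{"dx":-1.5,"dy":0,"dz":0,"yaw":0},{"dx":-1.5,"dy":0,"dz":0,"yaw":0},{"dx":-1.5,"dy":0,"dz":0,"yaw":0},{"dx":-1.5,"dy":0,"dz":0,"yaw":0}]'; python3 st.py
```

```text
time: 17.5
tool_pos: [0.4985, -0.0806, 0.1103]
tool_rot: [[-0.976, -0.218, -0.008], [-0.218, 0.976, 0.003], [0.007, 0.005, -1.0]]
contact_force: [-0.3, 0.5, -0.3]
opening: 0.0003
t 17.5 stand TCP [ -8.1 -22.1 110.3] tip z 91.3 F stand [-0.1  0.6 -0.3] yaw 12.59
```

```bash
python3 -m inch '[{"dx":-0.3,"dy":0,"dz":0,"yaw":0},{"dx":-0.6,"dy":0,"dz":0,"yaw":0},{"dx":-0.9,"dy":0,"dz":0,"yaw":0},{"dx":-1.2,"dy":0,"dz":0,"yaw":0},{"dx":-1.5,"dy":0,"dz":0,"yaw":0},{"dx":-1.5,"dy":0,"dz":0,"yaw":0},{"dx":-1.5,"dy":0,"dz":0,"yaw":0},{"dx":-1.5,"dy":0,"dz":0,"yaw":0}]'; python3 st.py; python3 look.py 15
```

```text
time: 18.17
tool_pos: [0.4994, -0.0804, 0.1101]
tool_rot: [[-0.976, -0.218, -0.01], [-0.218, 0.976, 0.003], [0.009, 0.005, -1.0]]
contact_force: [-4.7, -1.6, 1.8]
opening: 0.0001
t 18.17 stand TCP [ -7.1 -22.1 110.1] tip z 91.1 F stand [-4.9 -0.6  1.8] yaw 12.58
side red tip 29 -68.8
side burner -0.089
side brass mod90 19.7 0.88
scene burner 0.022
scene brass mod90 15.1 0.85
```

View pics/side15.png

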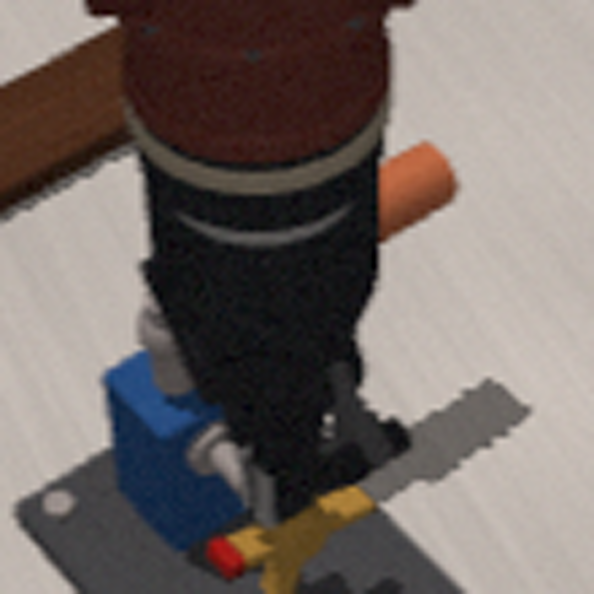

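Force has risen to 5 N at about 17° (expected 16.5°). I'll press 1 mm more to confirm it turns no further.

```bash
python3 -m inch '[{"dx":-0.3,"dy":0,"dz":0,"yaw":0},{"dx":-0.6,"dy":0,"dz":0,"yaw":0},{"dx":-0.9,"dy":0,"dz":0,"yaw":0},{"dx":-1.2,"dy":0,"dz":0,"yaw":0},{"dx":-1.2,"dy":0,"dz":0,"yaw":0},{"dx":-1.2,"dy":0,"dz":0,"yaw":0},{"dx":-1.2,"dy":0,"dz":0,"yaw":0},{"dx":-1.2,"dy":0,"dz":0,"yaw":0}]'; python3 st.py
```

```text
time: 18.93
tool_pos: [0.4996, -0.0803, 0.11]
tool_rot: [[-0.976, -0.217, -0.012], [-0.217, 0.976, 0.002], [0.011, 0.005, -1.0]]
contact_force: [-8.9, -2.4, 4.0]
opening: -0.0001
t 18.93 stand TCP [ -6.9 -22.1 110. ] tip z 91.0 F stand [-9.2 -0.4  4. ] yaw 12.56
```

It is blocked: 0.2 mm moved for 1.2 mm commanded, and the force doubled. I'll back off, rise and check.

```bash
python3 -m inch '[{"dx":2,"dy":0,"dz":0,"yaw":0},{"dx":6,"dy":0,"dz":0,"yaw":0},{"dx":6,"dy":0,"dz":-25,"yaw":0},{"dx":6,"dy":0,"dz":-60,"yaw":0},{"dx":20,"dy":-20,"dz":-95,"yaw":0},{"dx":40,"dy":-40,"dz":-125,"yaw":0},{"dx":60,"dy":-60,"dz":-140,"yaw":0},{"dx":60,"dy":-60,"dz":-140,"yaw":0}]'; python3 st.py; python3 look.py 16; python3 - <<'E'
from h import *
p,d=cams.grab_frame('side');cv2.imwrite('pics/side17.png',p[:,:,::-1])
E
```

```text
time: 19.6
tool_pos: [0.4557, -0.1561, 0.2549]
tool_rot: [[-0.977, -0.215, -0.006], [-0.215, 0.977, -0.003], [0.007, -0.001, -1.0]]
contact_force: [-0.3, -0.4, 0.6]
opening: -0.0001
t 19.6 stand TCP [-66.1 -86.6 254.9] tip z 235.9 F stand [-0.4 -0.3  0.6] yaw 12.41
side red tip 31 -69.5
side burner -0.084
side brass mod90 16.4 0.83
scene red tip 5 -65.6
scene burner 0.023
scene brass mod90 14.7 0.86
```

View pics/side17.png

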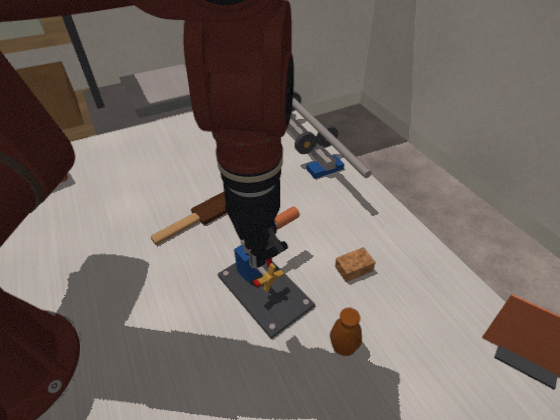

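View pics/scene16.png

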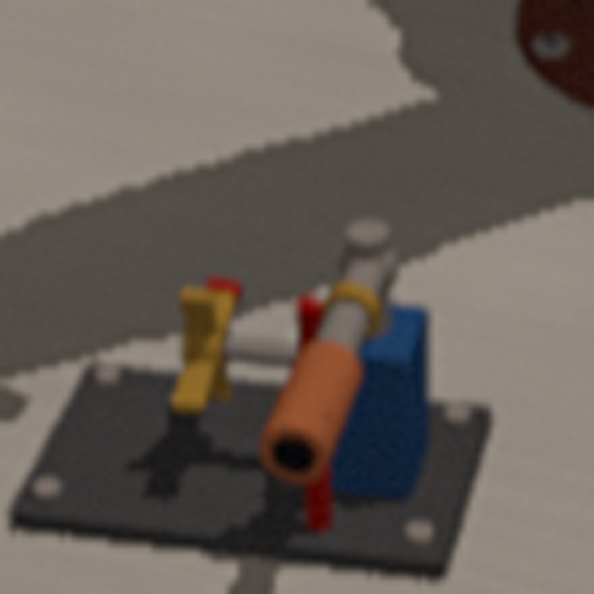

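View pics/side16.png

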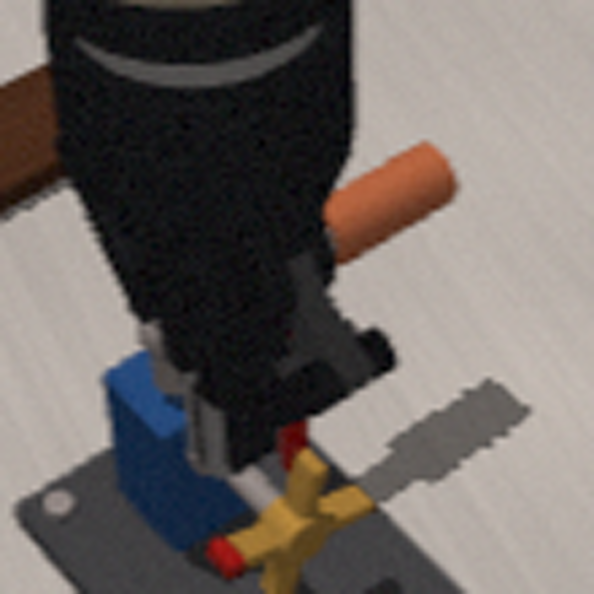

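The wings stand about 16° round from upright (expected 16.5°). The nozzle pixels have not changed since it reached the pin, the bystanders are where they were, and the arm is clear. Handing in.

```bash
python3 -c "
from workcell import bot
print(bot.job_done())"
```

```text
the job is handed in; nothing more can be done
None
```

The burner rests against the red stop pin and the thumbscrew is turned to its hard stop. I handed the job in at about 20 s of the 64 s allowed; it reports no verdict.

- **Burner:** I pushed it round with the closed fingertips. At the pin the arm stopped 0.5–1 mm short of its target, with about 7 N on the tool. Later pictures show the nozzle in the same place.
- **Screw:** I turned it from about 30° to its stop in four fingertip strokes. At the end, 1.2 mm more of commanded push moved it only 0.2 mm, and the force rose from 5 to 9 N. The last pictures put the wings at 15–16° past upright, where the 5.0 rad stop gives 16.5°.
- **Bystanders:** the vase, cork block and paddle looked unmoved in the last side picture, though the arm hid part of the paddle. After backing off, the gripper was clear of everything, with the tool force at its noise level.

**Checks that disagreed:**
- My first plate position from the scene camera was about 8 mm off, probably because the mask took in the plate's front face. I used the pin top instead, on which all three cameras agreed within about 2–3 mm.
- The last burner angle read +0.02 rad from the scene camera and -0.08 from the side camera. The side view shows only part of the nozzle, so I relied on the contact force and the unchanged pictures.
- The red-tip angle alone read about 4–8° further round than the wings did. It came from only a few pixels, so I went by the wings and the force.

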